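# Close the gauge drying box and hold its access panel home

### The arm

A 7-joint arm with a two-finger parallel gripper is mounted at the origin on the work surface. World frame = base frame: x ahead of the robot, y to its left, z up, the work surface at z = 0. Lengths are in m, angles in rad, forces in N, time in s.
With the tool pointing down it reaches from about 0.4 to 0.9 m from the base axis. Payload 5.6 kg.
Tool frame: the origin (TCP) lies between the finger pads, 19 mm behind the fingertips; this is the grasp point; z points along the fingers, y is the line along which they close (so a half turn about z gives the same grasp; the last joint's range is limited). The gripper opens to 92 mm and grips with 3 to 60 N. Pads are 20 mm wide; open, the fingers measure 128 mm over their backs; the gripper's body (75 mm by 189 mm) begins 69 mm behind the grasp point.
Start: joints at [1.298, 0.468, -0.012, 1.603, 0.006, 1.071, -0.056], TCP at [0.148, -0.633, 0.233] pointing down, gripper open.
Joint ranges: [-2.53, 2.53], [-0.31, 2.02], [-1.57, 1.55], [0.28, 2.44], [-1.29, 4.43], [0.15, 1.84], [-2.92, 2.92]. Speed limits (rad/s): [2.57, 2.57, 3.14, 3.14, 3.14, 3.14, 3.14].

### API

Orientations are given as a 3x3 rotation matrix whose columns are the frame's x, y, z axes.
In Python, from station import env, effector, solver, viewer, workorder, search_frame, tip_of gives the robot as it stands. Calls block until the motion is done:
- env.reach(position, orientation): joint-space move of the TCP to a pose.
- env.movel(position, frame=None, rate=0.15): straight line of the TCP; frame=None keeps the orientation; rate is the mean speed in m/s.
- env.goto_joints(angles): joint-space move.
- effector.release() and effector.grasp(squeeze=None): open the fingers fully, or close them until they stop; squeeze is the grip in N (None keeps the last).
- env.pause(seconds).
- solver.inverse_kinematics(position, orientation): joint angles nearest the present ones, or None.
- env.sense(): the state.
- viewer.read_camera(name): name is "side" or "top"; returns (picture, depth): 420x560x3 uint8, red, green, blue; 420x560 float32, m along the optical axis (not along the pixel's ray), 0 where there is no reading.
- viewer.camera_info(name): a dict with "intrinsics" (3x3 intrinsics, pixels), "eye" and "rotation" of the camera in the world. Camera axes: x right, y up, looking along -z (the intrinsics and any distortion apply to the point x, -y, -z); pixel columns grow to the right and rows downward; lengths in m; the calibration is good to about 2 mm. A picture is of the moment at which its call begins. camera_info takes no time and is no camera call.
A pose or a line that the arm cannot do raises env.PlanningError and nothing moves.
- workorder.finish_job(): hands the job in; it is judged then, once.
Trained networks look in the newest picture that a camera, given by its name, has taken for a name from the list of things; names that differ only in an ending like _2 or _b are one class to them, and where a whole thing is asked for, a point or a joint stands for the part that bears it (a point fixed in the world has none). Each returns a list of dicts, best first, with "score" (0 to 1); they miss things now and then, are a little off and sometimes report something else, mostly with a low value. They report only what shows in the picture. A call takes as long as a camera call.
- search_frame(camera, name): "at" ([x, y, z] in m, in world coordinates, good to about 4 mm: the middle of the surface that is visible of it).
- tip_of(camera, name): "at" ([x, y, z] in m, in world coordinates, good to about 4 mm: a listed point, or the origin of a listed thing).
The state is a dict: "t": time; "joint_positions": joint angles; "joint_velocities": joint speeds; "tau": joint torques, N m; "ee_pos": TCP position; "tcp_rot": TCP orientation; "wrist_force": force on the tool from outside, world axes, zero at the start; "moment": the same for the moment, N m; "gripper_width": finger opening in m; "grasp_force": force on a finger pad.
Only numpy, scipy, OpenCV 4.12 (cv2) and the standard library are available. Lean on these libraries where they do the work, as an engineer would, in place of code of your own. Each camera call takes 0.05 s, during which the arm holds its last target. There are 200 camera calls.

### The job

On the white drying box, swing the open aluminium access panel down until it stops on its fastener, and only then turn the quarter-turn fastener by its wing until the wing lies in line with the two black ticks on the panel, so that the key underneath matches the slot in the frame. Then press the panel fully home, flush on the frame against its pop-up pins, and finish while still holding it pressed there. Leave the rings, gauges and the canister around it where they stand.

Things in the scene. Friction and masses are not known exactly. Their poses are not given: they have to be found in the camera images.
- drybox: fixed white box, 180 (x) by 210 (y), its frame (wall tops) 90 above the bench; origin at the centre of its underside; x points from the front to the hinge side, roughly away from the robot, z up. Panel hinge: along y at x = +80, z = 90. Two spring pop-up pins (8 across) at x = -70, y = +70 and -70 stand 6 above the frame
- frame_slot (a point): centre of the slot in the dark steel bar across the box under the panel, at x = -45, y = 0, z = 90 of the box; the slot is 50 long along the box's y and 14 wide; bar top 1 below the frame
- panel: aluminium access panel, 170 from hinge to free edge, 200 wide, 5 thick, 0.3 kg, on a stiff hinge that stays at any angle (5 N moves it; follow its arc, a push straight down can stick). Origin mid hinge, underside at z = 0, outer face z = +5; x points from free edge to hinge, y along the hinge, z out of the outer face. Starts open, outer face up and away from the robot
- panel_edge (a point): middle of the panel's free edge on the outer face, at x = -170, y = 0, z = 5 of the panel
- panel_swing (a joint): opening angle of the panel, rad: 0 = flush, grows as it opens, starts 0.55 to 0.95. With the fastener out of line its key stops the panel at about 0.09. In line, the pins still carry it at 0.04: pressing it home takes up to 12 N on the panel level with the fastener, holding it there 7 N or more; let go, it pops up again. The wing tilts as the panel closes: a tight grip on it binds a straight push
- fastener_grip (a point): grip point of the quarter-turn fastener, on its axis 26 above the panel's outer face; the axis is at panel x = -125, y = 0. Steel disc 40 across, 5 high, with an upright wing 38 long, 12 thick, reaching 29 above the panel. Site y lies along the wing, x across it, z along the axis. Turns with it. A TCP here has its tips (19 past it) 2 above the disc
- fastener_turn (a joint): turn of the fastener, rad: 0 = wing (and the 32 by 8 by 6 key below the panel, its foot 12 under it) along the panel's y, in line with the two ticks and the slot; positive = counter-clockwise seen from outside; starts 0.75 to 1.4, range -1.6 to 1.6, no stop at 0; the key enters the slot within about 0.12 of 0. Takes about 0.05 N m, stays where left
- ring_a: plain steel ring lying flat on the bench, 90 outside, 70 inside, 14 high; origin at the centre of its underside. Bystander
- ring_b: plain steel ring lying flat on the bench, 90 outside, 70 inside, 14 high; origin at the centre of its underside. Bystander
- ring_c: plain steel ring lying flat on the bench, 90 outside, 70 inside, 14 high; origin at the centre of its underside. Bystander
- ring_d: plain steel ring lying flat on the bench, 90 outside, 70 inside, 14 high; origin at the centre of its underside. Bystander
- gauge_a: slim grey bore gauge standing on end, 138 high, 48 across at its foot; origin at the centre of its underside. Bystander
- gauge_b: slim grey bore gauge standing on end, 138 high, 48 across at its foot; origin at the centre of its underside. Bystander
- canister: plain closed steel canister, 70 across, 100 high; origin at the centre of its underside. Bystander

How it is judged:
By the outcome, as a careful person would: the job done as asked, in the order asked, and still so for the second after the job is handed in, while the arm keeps its last pose, push and grip.
It also fails if it takes over 54 s, if anything falls off the work surface, if the arm or the gripper's body presses on something with over 40 N, if the wrist force passes 120 N, or if a joint passes its speed limit or range.

## Working session

There is one attempt and no reset: what is moved stays moved. The work goes in short steps, each a Python script; the robot and the scene stay as the last script left them, time stands still between calls to the robot, and variables do not carry over. Pictures are saved under pics/ and viewed, at most 10 in all, crops included, and the job is handed in when it is done.

```bash
ls; mkdir -p pics; python3 - <<'E'
from station import env, effector, solver, viewer, workorder, search_frame, tip_of
import cv2, numpy as np
for c in ("top","side"):
    p,d=viewer.read_camera(c); cv2.imwrite(f"pics/{c}0.png",p[:,:,::-1]); np.save(f"pics/{c}0d.npy",d)
    i=viewer.camera_info(c); print(c,i["intrinsics"].tolist(),i["eye"],np.round(i["rotation"],3).tolist(), [k for k in i])
    for n in ("drybox","frame_slot","panel","panel_edge","fastener_grip","gauge_a","canister","ring_a"):
        print(n,[(np.round(r["at"],3).tolist(),round(r["score"],2)) for r in tip_of(c,n)][:4])
    print("fg sf",[(np.round(r["at"],3).tolist(),round(r["score"],2)) for r in search_frame(c,"fastener_grip")][:3])
s=env.sense(); print(s["t"],s["ee_pos"],s["wrist_force"])
E
```

```text
pics
top [[397.1341293901528, 0.0, 281.429827509953], [0.0, 397.1341293901528, 203.2867416892026], [0.0, 0.0, 1.0]] [ 0.39589111 -0.02458233  1.15583381] [[-0.027, 0.988, -0.149], [-0.999, -0.03, -0.018], [-0.022, 0.149, 0.989]] ['intrinsics', 'eye', 'rotation']
drybox [([0.533, -0.078, -0.004], 0.8)]
frame_slot [([0.494, -0.07, 0.09], 0.72)]
panel [([0.612, -0.104, 0.091], 0.71)]
panel_edge [([0.519, -0.07, 0.225], 0.58)]
fastener_grip [([0.564, -0.085, 0.213], 0.7), ([0.518, -0.069, 0.226], 0.24)]
gauge_a [([0.66, 0.079, -0.002], 0.87), ([0.571, -0.261, 0.002], 0.72)]
canister [([0.46, 0.496, -0.003], 0.58)]
ring_a [([0.493, -0.465, -0.004], 0.9), ([0.459, -0.241, 0.0], 0.89), ([0.532, 0.121, -0.0], 0.82), ([0.494, -0.064, 0.09], 0.61)]
fg sf [([0.545, -0.087, 0.21], 0.7)]
side [[529.183656134545, 0.0, 283.5419405261664], [0.0, 529.183656134545, 209.53763458869733], [0.0, 0.0, 1.0]] [-0.00291088  0.89931103  1.39150054] [[-0.848, 0.403, -0.344], [-0.53, -0.658, 0.535], [-0.01, 0.636, 0.772]] ['intrinsics', 'eye', 'rotation']
drybox [([0.538, -0.077, -0.002], 0.7), ([0.522, -0.072, 0.229], 0.35)]
frame_slot [([0.489, -0.066, 0.089], 0.95), ([0.655, 0.078, -0.003], 0.23)]
panel [([0.614, -0.097, 0.091], 0.72)]
panel_edge [([0.52, -0.074, 0.228], 0.57)]
fastener_grip [([0.563, -0.083, 0.205], 0.65)]
gauge_a [([0.657, 0.075, -0.0], 0.71), ([0.571, -0.262, -0.003], 0.63)]
canister [([0.467, 0.5, 0.0], 0.82), ([0.521, -0.074, 0.23], 0.39)]
ring_a [([0.456, -0.247, 0.004], 0.69), ([0.495, -0.471, -0.001], 0.65), ([0.527, 0.115, -0.0], 0.62), ([0.608, 0.448, -0.001], 0.6)]
fg sf [([0.525, 0.117, 0.013], 0.39)]
1.0 [ 0.14801166 -0.63293442  0.23330549] [-0.1747064   0.25917678  0.4543716 ]
```

View pics/top0.png

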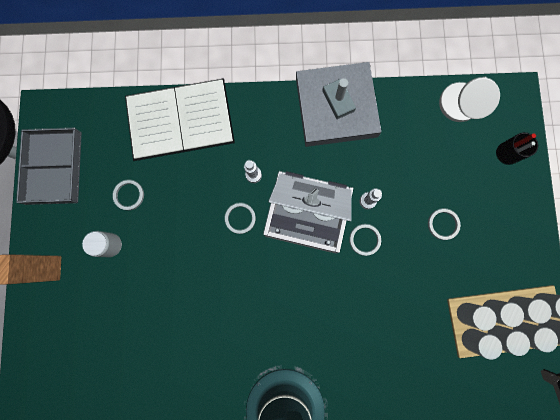

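View pics/side0.png

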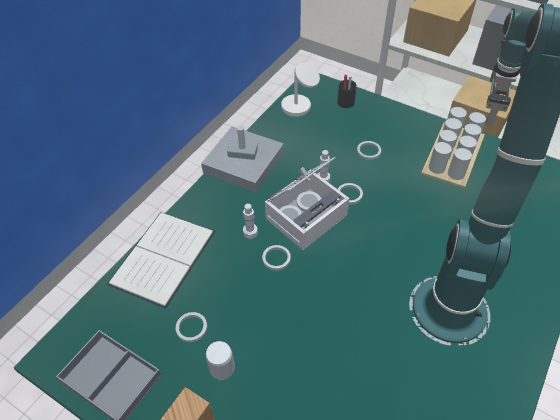

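The top view shows the box at about (308,215), with the panel tilted up over its far half. The wing is at about (313,195), rings sit on both sides, and gauges stand at (252,170) and (372,198). The side view agrees. Next I'll refine the box yaw, hinge and panel plane from depth.

```bash
cat > h.py <<'E'
import numpy as np, cv2
from station import env, effector, solver, viewer, workorder, search_frame, tip_of
def cloud(c, d=None):
    p,dd=viewer.read_camera(c) if d is None else (None,d)
    i=viewer.camera_info(c); K=i["intrinsics"]; h,w=dd.shape
    u,v=np.meshgrid(np.arange(w),np.arange(h))
    X=np.stack([(u-K[0,2])/K[0,0]*dd,-(v-K[1,2])/K[1,1]*dd,-dd],-1)
    W=X@np.array(i["rotation"]).T+i["eye"]; W[dd==0]=np.nan
    return p,W
def toworld(x,z,y,hinge,yaw,th):
    "panel coords x,y,z -> world"
    bx=np.array([np.cos(yaw),np.sin(yaw),0]); by=np.array([-np.sin(yaw),np.cos(yaw),0]); ez=np.array([0,0,1.])
    px=np.cos(th)*bx-np.sin(th)*ez; pz=np.sin(th)*bx+np.cos(th)*ez
    return hinge+x*px+y*by+z*pz
E
python3 - <<'E'
from h import *
c0=np.array([0.535,-0.0775])
for c in ("top","side"):
    _,W=cloud(c,np.load(f"pics/{c}0d.npy")); P=W.reshape(-1,3); P=P[~np.isnan(P[:,0])]
    P=P[np.hypot(*(P[:,:2]-c0).T)<0.16]
    F=P[(abs(P[:,2]-.09)<.004)]; 
    r=cv2.minAreaRect(F[:,:2].astype(np.float32)); print(c,"frame",len(F),r)
    Q=P[(P[:,2]>.105)&(np.hypot(*(P[:,:2]-[0.66,.077]).T)>.05)&(np.hypot(*(P[:,:2]-[0.571,-.262]).T)>.05)]
    best=None; g=np.random.default_rng(0)
    for _ in range(500):
        a=Q[g.choice(len(Q),3,False)]; n=np.cross(a[1]-a[0],a[2]-a[0]); l=np.linalg.norm(n)
        if l<1e-6: continue
        n/=l; k=abs((Q-a[0])@n)<.003
        if best is None or k.sum()>best.sum(): best=k
    I=Q[best]; m=I.mean(0); n=np.linalg.svd(I-m)[2][2]; n*=np.sign(n[2]); 
    print(len(Q),len(I),"n",n,"theta",np.arctan2(np.hypot(n[0],n[1]),n[2]),"yaw",np.arctan2(n[1],n[0]),"m",m,"offset",(I@n).mean())
    by=np.array([-n[1],n[0],0])/np.hypot(n[0],n[1]); up=np.cross(n,by); up*=-np.sign(up[2])*-1
    print("y ext",np.percentile(I@by,[1,50,99]),"zmax",np.percentile(I[:,2],[1,99]), "along", np.percentile(I@up,[1,99]))
E
```

```text
top frame 1424 ((0.5354698896408081, -0.07752059400081635), (0.20984821021556854, 0.18380096554756165), 75.03009033203125)
2315 2118 n [ 0.77533449 -0.20880477  0.5960344 ] theta 0.9322430616922456 yaw -0.26306793395595307 m [ 0.55677343 -0.08440104  0.1744183 ] offset 0.5532682842265513
y ext [-0.03504245  0.06336186  0.16197901] zmax [0.10635104 0.23033921] along [-0.27778505 -0.1234533 ]
side frame 858 ((0.5365158319473267, -0.07782605290412903), (0.21279704570770264, 0.18748487532138824), 75.08195495605469)
332 245 n [ 0.77074235 -0.19999201  0.60494581] theta 0.9210985193969214 yaw -0.25388066675328597 m [ 0.54979714 -0.06172581  0.19325181] offset 0.5530034789565181
y ext [-0.03737863  0.08615878  0.15973686] zmax [0.10781499 0.23380367] along [-0.28435164 -0.12707569]
```

```bash
cat >> h.py <<'E'
yaw=-0.2613; hinge=np.array([0.6130,-0.0983,0.090])
bx=np.array([np.cos(yaw),np.sin(yaw),0]); by=np.array([-np.sin(yaw),np.cos(yaw),0]); ez=np.array([0,0,1.])
def tool(th=0.,phi=0.,flip=1):
    "tool z = -panel normal at th, x = flip*panel x turned by phi about the normal (tool y = closing line)"
    px=np.cos(th)*bx-np.sin(th)*ez; pz=np.sin(th)*bx+np.cos(th)*ez
    x=flip*(np.cos(phi)*px+np.sin(phi)*by); return np.stack([x,np.cross(-pz,x),-pz],1)
def pw(x,z,th,y=0.): return toworld(x,z,y,hinge,yaw,th)
def corner_tcp(x,z,th): "upright TCP whose robot-side tip edge is at panel x,z"; return pw(x,z,th)+.019*ez+.010*bx
E
python3 - <<'E'
from h import *
a=corner_tcp(-.162,.025,.932); up=a.copy(); up[2]=.34
for f in (1,-1):
    for nm,p,R in (("up",up,tool(flip=f)),("a",a,tool(flip=f)),("end",corner_tcp(-.162,.005,.05),tool(flip=f)),
      ("wing0",pw(-.125,.031,.09),tool(.09,np.pi/2,f)),("wing1.1",pw(-.125,.031,.09),tool(.09,np.pi/2+1.1,f)),("wing1.4",pw(-.125,.031,.09),tool(.09,np.pi/2+1.4,f))):
        q=solver.inverse_kinematics(p,R); print(f,nm,np.round(p,3),None if q is None else np.round(q,2))
E
```

```text
1 up [ 0.549 -0.081  0.34 ] [ 0.47  0.25 -0.47  1.69  0.12  1.23 -1.85]
1 a [ 0.549 -0.081  0.254] [ 0.42  0.32 -0.41  1.8   0.15  1.05 -1.88]
1 end [ 0.467 -0.059  0.122] [ 0.4   0.37 -0.41  2.1   0.22  0.71 -1.98]
1 wing0 [ 0.495 -0.067  0.132] [ 0.54  0.47 -0.57  1.96  0.29  0.89 -0.45]
1 wing1.1 [ 0.495 -0.067  0.132] [ 0.65  0.52 -0.72  1.95  0.39  0.92  0.56]
1 wing1.4 [ 0.495 -0.067  0.132] [ 0.66  0.52 -0.73  1.95  0.4   0.92  0.86]
-1 up [ 0.549 -0.081  0.34 ] [ 0.76  0.33 -0.84  1.67  0.26  1.26  1.17]
-1 a [ 0.549 -0.081  0.254] [ 0.72  0.41 -0.8   1.78  0.33  1.09  1.11]
-1 end [ 0.467 -0.059  0.122] [ 0.72  0.47 -0.8   2.08  0.48  0.78  0.93]
-1 wing0 [ 0.495 -0.067  0.132] [ 1.    0.89 -1.33  1.93  0.89  1.21  2.19]
-1 wing1.1 [ 0.495 -0.067  0.132] [ 0.29  0.42 -0.26  1.97  0.11  0.86 -2.33]
-1 wing1.4 [ 0.495 -0.067  0.132] [ 0.33  0.42 -0.31  1.97  0.14  0.86 -2.06]
```

```bash
python3 - <<'E'
from h import *
R=tool()
p=env.sense()["ee_pos"]; effector.grasp(5)
env.movel([p[0],p[1],.36],rate=.3)
a=corner_tcp(-.162,.025,.932); up=a.copy(); up[2]=.36
env.reach(up,R); env.movel(a,rate=.2)
print(env.sense()["t"],env.sense()["wrist_force"])
th=0.95; n=0
env.movel(corner_tcp(-.162,.007,.95),rate=.1)
while th>.05:
    th-= .05 if th>.2 else .015
    env.movel(corner_tcp(-.162,.005,th),rate=.12)
    s=env.sense(); f=s["wrist_force"]; pz=np.sin(th)*bx+np.cos(th)*ez; n+=1
    if n%3==0 or th<.15: print(round(th,3),round(s["t"],2),np.round(f,1),"n",round(f@pz,1))
    if th<.2 and f@pz>14 or np.linalg.norm(f)>35: break
p,W=cloud("top"); cv2.imwrite("pics/t1.png",cv2.resize(p[140:270,220:410,::-1],None,fx=4,fy=4,interpolation=cv2.INTER_CUBIC))
print(env.sense()["t"])
E
```

```text
6.025 [ 0.81759183 -0.1291988   0.25438568]
0.8 7.08 [ 0.7 -0.1  0. ] n 0.5
0.65 7.83 [-0.7 -0.   0.3] n -0.2
0.5 8.57 [-3.9  0.9 -0.9] n -2.7
0.35 9.32 [-7.6  2.9 -1. ] n -3.7
0.2 10.07 [-8.3  2.6 -2.3] n -4.0
0.155 10.82 [-11.9   3.2   6.4] n 4.4
0.14 11.07 [-12.    3.3   8.7] n 6.9
0.125 11.32 [-10.7   3.9   8.7] n 7.2
0.11 11.57 [-13.3   2.6  13.4] n 11.8
0.095 11.82 [-10.5   3.3   8.5] n 7.4
0.08 12.07 [-16.1   3.9  24.9] n 23.5
12.125
```

View pics/t1.png

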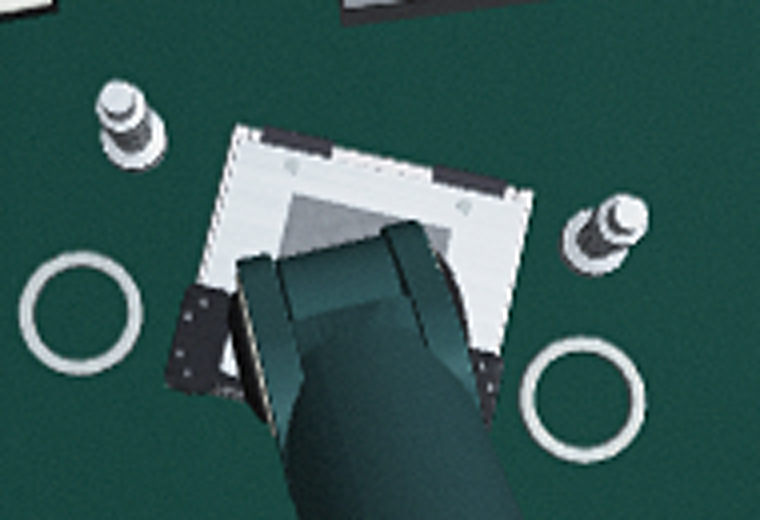

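The crop shows the panel down nearly flat, the rings and gauges undisturbed, and the arm hiding the fastener. The stop came at about 0.085 rad with a sharp rise in force. I'll back off and measure the wing.

```bash
cat >> h.py <<'E'
def measure(tag):
    for c in ("top","side"):
        p,W=cloud(c); cv2.imwrite(f"pics/{c}_{tag}.png",p[:,:,::-1])
        L=(W-hinge); X=L@bx; Y=L@by; Z=L[...,2]
        k=(X<-.02)&(X>-.165)&(abs(Y)<.095)&(Z>-.002)&(Z<.03)&(np.hypot(X+.125,Y)>.03)
        A=np.c_[X[k],Y[k],np.ones(k.sum())]; z=Z[k]; 
        for _ in range(4):
            s=np.linalg.lstsq(A,z,rcond=None)[0]; g=abs(A@s-z)<.004; A=A[g];z=z[g]
        th=np.arctan(-s[0]); print(c,"theta %.3f roll %.3f z0 %.4f n %d"%(th,s[1],s[2],len(z)))
        h=(Z-(s[0]*X+s[1]*Y+s[2]))*np.cos(th)
        w=(h>.018)&(h<.036)&(np.hypot(X+.125,Y)<.04)
        px=(X[w])/np.cos(th)+.03*np.sin(th)*0; y=Y[w]; 
        e,v=np.linalg.eigh(np.cov(np.c_[px,y].T)); d=v[:,1]*np.sign(v[1,1])
        print("  wing n %d centre %.4f %.4f h %.4f phi %.3f ext %s"%(w.sum(),px.mean(),y.mean(),h[w].mean(),np.arctan2(-d[0],d[1]),np.sqrt(e)))
        r=tip_of(c,"fastener_grip")
        if r: l=np.array(r[0]["at"])-hinge; print("  net",l@bx,l@by,l[2],r[0]["score"])
E
python3 - <<'E'
from h import *
p=env.sense()["ee_pos"]; env.movel(p+[0,0,.10],rate=.25)
q=np.array(env.sense()["joint_positions"]); q[0]-=.9; env.goto_joints(q)
print(env.sense()["ee_pos"],env.sense()["t"])
measure("m1")
t=cv2.imread("pics/top_m1.png"); cv2.imwrite("pics/t2.png",cv2.resize(t[165:255,250:370],None,fx=6,fy=6,interpolation=cv2.INTER_CUBIC))
E
```

```text
[0.33599785 0.32720955 0.22842685] 14.1917
top theta 0.095 roll 0.002 z0 0.0050 n 3258
  wing n 68 centre -0.1250 0.0003 h 0.0285 phi 1.254 ext [0.00353373 0.01116967]
  net -0.13410391633305563 0.18948823083277974 -0.09319999999999999 0.7
side theta 0.170 roll 0.014 z0 0.0047 n 75
  wing n 0 centre nan nan h nan phi nan ext [nan nan]
  avg = a.mean(axis, **keepdims_kw)
  ret = um.true_divide(
h.py:35: RuntimeWarning: Degrees of freedom <= 0 for slice
  e,v=np.linalg.eigh(np.cov(np.c_[px,y].T)); d=v[:,1]*np.sign(v[1,1])
  c *= np.true_divide(1, fact)
  c *= np.true_divide(1, fact)
h.py:36: RuntimeWarning: Mean of empty slice.
  print("  wing n %d centre %.4f %.4f h %.4f phi %.3f ext %s"%(w.sum(),px.mean(),y.mean(),h[w].mean(),np.arctan2(-d[0],d[1]),np.sqrt(e)))
  ret = ret.dtype.type(ret / rcount)
```

View pics/t2.png

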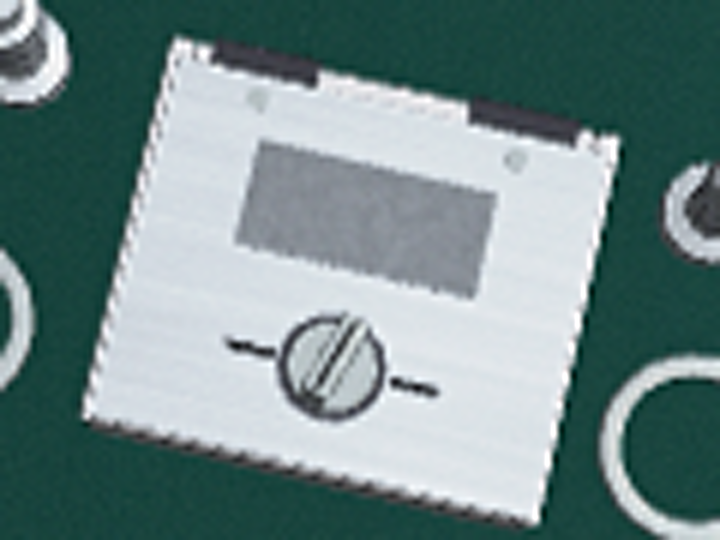

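The crop shows the panel down, with the ticks at (250,348) and (415,385) and the wing at (333,357), well out of line. That agrees with the depth fit, which gives phi = 1.25 and theta = 0.095. Next I'll grip the wing and turn it.

```bash
cat > turn.py <<'E'
from h import *
import sys
phi0,phi1,th,x=map(float,sys.argv[1:5])
effector.release()
env.reach(pw(x,.13,th),tool(th,np.pi/2+phi0)); g=pw(x,.0325,th)
env.movel(g,rate=.12); s=env.sense(); print("down",round(s["t"],2),np.round(s["wrist_force"],1))
effector.grasp(12); s=env.sense(); print("grip",round(s["t"],2),s["gripper_width"],np.round(s["wrist_force"],1),np.round(s["moment"],2))
n=max(2,int(np.ceil(abs(phi1-phi0)/.12)))
for i,a in enumerate(np.linspace(phi0,phi1,n+1)[1:]):
    env.movel(g,tool(th,np.pi/2+a),rate=.1); s=env.sense()
    if i%3==2 or i==n-1: print(round(a,3),round(s["t"],2),np.round(s["wrist_force"],1),np.round(s["moment"],2))
R=s["tcp_rot"]; print("phi tool",np.arctan2(-R[:,0]@bx,R[:,0]@by))
effector.release(); s=env.sense(); print("rel",np.round(s["wrist_force"],1))
env.movel(pw(x,.13,th),rate=.2)
q=np.array(env.sense()["joint_positions"]); q[0]-=.8; env.goto_joints(q)
print(env.sense()["t"]); measure("m2")
t=cv2.imread("pics/top_m2.png"); cv2.imwrite("pics/t3.png",cv2.resize(t[165:255,250:370],None,fx=6,fy=6,interpolation=cv2.INTER_CUBIC))
E
python3 -W ignore turn.py 1.254 0 .095 -.1265
```

```text
down 19.15 [ 0.4  0.6 -0.2]
grip 20.33 0.0120500818473318 [-2.6 -4.6  1.9] [-0.97  0.45  0.15]
0.912 21.13 [-2.9 -5.2  1.5] [-1.13  0.43  0.09]
0.57 21.93 [-1.5 -5.3 -0.8] [-1.28  0.36  0.1 ]
0.228 22.73 [-1.3 -5.3 -1.6] [-1.34  0.2   0.08]
0.0 23.27 [-1.6 -6.5 -1.9] [-1.35  0.09  0.08]
phi tool 0.004836157616799134
rel [ 0.4 -0.1 -0.1]
26.6
top theta 0.092 roll 0.002 z0 0.0051 n 3241
  wing n 77 centre -0.1249 0.0005 h 0.0278 phi -0.012 ext [0.00390401 0.01078203]
  net -0.01934233679597426 -0.3902436726037606 -0.09219999999999999 0.62
side theta 0.066 roll -0.000 z0 0.0087 n 550
  wing n 55 centre -0.1244 0.0005 h 0.0270 phi -0.005 ext [0.00432053 0.0116473 ]
  net -0.12338231437812557 0.0007513312833804503 0.04250000000000001 0.46
```

View pics/t3.png

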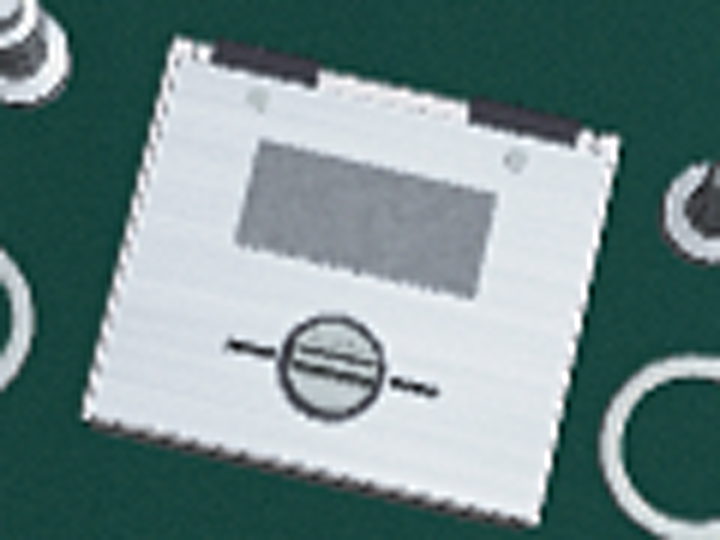

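The wing now lies in line with the ticks at (250,347) and (415,385). Both cameras give |phi| ≤ 0.012, and the panel is still on its stop. Next I'll press with closed fingers beside the disc, tilting the tool with the panel.

```bash
python3 -W ignore - <<'E'
from h import *
effector.grasp(5); x,y=-.152,.038
T=lambda th,dz=0: pw(x,.005+.019+dz,th,y)
env.reach(T(.1,.08),tool(.1)); env.movel(T(.1,.01),rate=.2)
print(env.sense()["t"],np.round(env.sense()["wrist_force"],1))
th=.1; dz=.004
def rep(tag):
    s=env.sense(); f=s["wrist_force"]; print(tag,round(s["t"],2),"cmdz %.4f z %.4f"%(T(max(th,0),dz)[2],s["ee_pos"][2]),np.round(f,1)); return f
for th in np.arange(.1,-.001,-.0125):
    dz=max(0,dz-.001); env.movel(T(th,dz),tool(th),rate=.05); f=rep("th %.3f"%th)
    if f[2]>40: break
th=0
while f[2]<20 and dz>-.012:
    dz-=.001; env.movel(T(0,dz),tool(0),rate=.05); f=rep("dz %.3f"%dz)
env.pause(.5); rep("end"); measure("m3")
t=cv2.imread("pics/side_m3.png"); cv2.imwrite("pics/s3.png",cv2.resize(t[150:260,240:370],None,fx=5,fy=5,interpolation=cv2.INTER_CUBIC))
E
```

```text
29.9667 [ 0.4  0.4 -0.1]
th 0.100 30.26 cmdz 0.1320 z 0.1325 [ 0.4 -0.8  0.8]
th 0.088 30.51 cmdz 0.1292 z 0.1294 [-0.1  0.7 -0. ]
th 0.075 30.76 cmdz 0.1263 z 0.1264 [0.2 0.2 0.1]
th 0.063 31.01 cmdz 0.1234 z 0.1234 [-0.6  1.2  0.4]
th 0.050 31.26 cmdz 0.1216 z 0.1216 [-0.5  0.8 -0.3]
th 0.038 31.51 cmdz 0.1197 z 0.1201 [1.2 0.  1.8]
th 0.025 31.76 cmdz 0.1178 z 0.1182 [ 1.2 -1.3  2.7]
th 0.013 32.01 cmdz 0.1159 z 0.1162 [ 2.2 -0.6  3.8]
th 0.000 32.26 cmdz 0.1140 z 0.1143 [ 2.  -0.6  4.5]
dz -0.001 32.51 cmdz 0.1130 z 0.1140 [-1.   0.8 13.5]
dz -0.002 32.76 cmdz 0.1120 z 0.1139 [-4.1 -0.8 24.1]
end 33.26 cmdz 0.1120 z 0.1139 [-4.  -0.6 23.8]
top theta -0.005 roll 0.003 z0 0.0053 n 1642
  wing n 0 centre nan nan h nan phi nan ext [nan nan]
side theta 0.006 roll 0.005 z0 0.0053 n 596
  wing n 1 centre -0.1575 0.0227 h 0.0232 phi nan ext [nan nan]
```

View pics/s3.png

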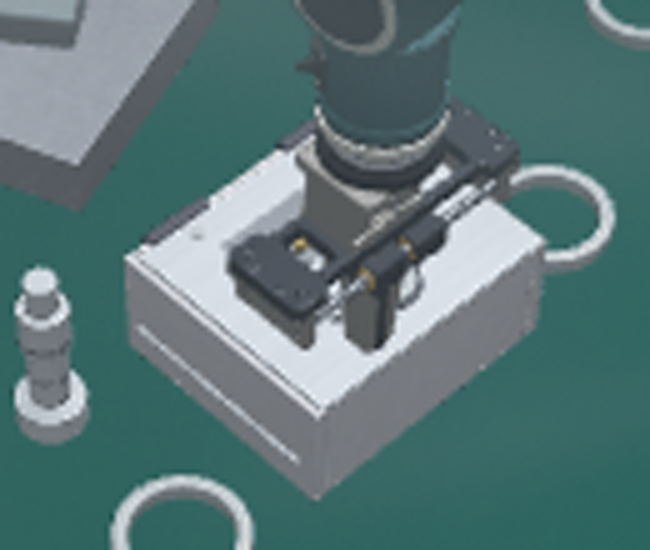

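The panel lies flush, with its rim level with the frame around (320,412) and the fingers pressing beside the disc. The tip height is 0.114 as expected, theta is about 0, and the push holds steady at 24 N. I'm handing it in.

```bash
python3 -c "
from station import workorder,env
print(workorder.finish_job(), env.sense()['t'], env.sense()['wrist_force'])"
```

```text
the job is handed in; nothing more can be done
the job is handed in; nothing more can be done
```

The job is handed in: I swung the panel down to its stop, turned the fastener in line with the ticks (within about 0.01 rad), and pressed the panel flush, held at about 24 N when handed in at about 33 s; the neighbouring rings and gauges looked undisturbed, and I never moved near the canister.

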